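Turn the wet figurine to the curing lamp

TASK

The painted duck figurine on the turntable is still wet, so leave it untouched: push with one finger on the arms of the turntable until the duck's orange beak points straight at the curing lamp, and let it come to rest there. Only then press the green button fully down to start the lamp and let it come up again. Grasp and lift nothing, and leave the unpainted ducks and the jar where they are.

Things in the scene. Friction and masses are not known exactly. Their poses are not given: they have to be found in the camera images.
- station: fixed curing station. Its origin lies on the table on the turntable's vertical axis; its x axis runs from there to the lamp. Round grey foot of 68 mm radius, 30 mm high; a foot strip 50 mm wide, 8 mm high, runs out along +x to the lamp post 225 mm from the axis.
- wheel (a joint): angle of the turntable on the station, rad, growing anticlockwise seen from above; it turns endlessly both ways with light friction (about 1 N at an arm's end) and stops where it is left. Dark disc, 55 mm radius, its top 60 mm above the table, with four straight level arms 90 degrees apart; at 0 they point along the station's +x, +y, -x and -y.
- ball (a point): centre of the blue ball (11 mm radius) at the end of one of the turntable's four like arms, the one that points along the station's +x at wheel angle 0; 140 mm from the axis, 46 mm above the table. The arms are level round aluminium bars 12 mm thick at that height, with nothing under them between the grey foot and the ball except, towards the lamp, the foot strip.
- lamp (a point): centre of the violet front panel of the black curing lamp, 137 mm above the table, 203 mm from the turntable's axis. The lamp head is 96 mm wide, its top 171 mm above the table; it faces the turntable.
- duck: loose white duck figurine with a wet orange beak and black eyes, 105 mm tall, about 62 mm wide, 150 g, standing on the middle of the turntable at any angle to the arms and turning with it. Origin at the centre of its underside (60 mm above the table); the beak points along its +x and ends 49 mm out; z is up.
- start (a joint): travel of the green button, m: 0 up, 0.006 fully down; a spring returns it, and 5 N press it fully down.
- start_top (a point): centre of the top of the green push button (16 mm radius, on a fixed grey housing), pressed straight down.
- jar: loose jar with a white lid, 54 mm across, 75 mm tall, bystander; origin at the centre of its underside.
- blank_a: loose unpainted all-white duck, 105 mm tall, bystander on the table; origin at the centre of its underside.
- blank_b: a second unpainted duck like blank_a, bystander.
There are look-alikes about, which are no part of the job. Several things look just like the part that bears start: the one meant starts farthest to the robot's right. What is shaped like the duck but yellow is not meant.

How it is judged:
By the outcome, as a careful person would: the job done as asked, in the order asked, and still so for the second after the job is handed in, with the robot touching nothing.
It also fails if it takes over 67 s, if anything falls off the work surface, if the arm or the gripper's body presses on something with over 40 N, if the wrist force passes 120 N, or if a joint passes its speed limit or range.

ROBOT

A 6-joint arm with a two-finger parallel gripper is mounted at the origin on the work surface. World frame = base frame: x ahead of the robot, y to its left, z up, the work surface at z = 0. Lengths are in m, angles in rad, forces in N, time in s.
With the tool pointing down it reaches from about 0.25 to 0.775 m from the base axis. Payload 4 kg.
Tool frame: the origin (TCP) lies at the very end of the fingers, on their centre line; the grasp point (between the pads) lies 19 mm behind it; z points along the fingers, y is the line along which they close (so a half turn about z gives the same grasp; the last joint's range is limited). The gripper opens to 94 mm and grips with 3 to 60 N. Pads are 16 mm wide; open, the fingers measure 119 mm over their backs; the gripper's body (75 mm by 177 mm) begins 78 mm behind the grasp point.
Start: joints at [-1.391, 0.087, 1.371, -0, 1.684, -0.103], TCP at [0.153, -0.528, 0.206] pointing down, gripper open.
Joint ranges: [-3.1, 3.1], [-0.76, 2.03], [0.27, 2.55], [-1.08, 4.22], [0.17, 2.65], [-2.57, 2.57]. Speed limits (rad/s): [2.79, 2.79, 3.14, 3.14, 3.14, 3.14].

INTERFACE

Orientations are given as a 3x3 rotation matrix whose columns are the frame's x, y, z axes.
In Python, from bench import telemetry, vision, arm gives the robot as it stands.
- The arm moves only by the tool step_arm, never from a script. Its argument "commands" is a list of rows, each an object of numbers: "rx", "ry", "rz": the turn, a rotation vector about the tool's x, y, z in degrees; "dx", "dy", "dz": the shift along the tool's x, y, z in mm; "claw": the closure in counts, from 0 (fully open) to 255 (shut). A call has 1 to 20 rows; each row is the pose to reach, as a shift and turn from the pose commanded when the call began, along the tool's axes at that moment; what a row does not reach only later rows make up. A row lasts 1/10 s, in which the tool goes at most 50 mm and 8.59 degrees, less where a joint would pass 70% of its speed; a pose out of reach is approached as far as the arm can. A call with a gripper value outside its range is refused whole. The fingers move at their own pace and stop on an object; "grip_force" is the grip in N (left out, the last holds). Time passes only in rows, so rows that repeat a pose let the fingers close. It gives the time, the measured TCP pose, the force, the opening and the grip force at its end, in the units of the state.
- telemetry.get_obs(): the state, without advancing time (a new reading comes with each control period).
- vision.get_image(name): name is "scene" or "top"; returns (picture, depth): 384x512x3 uint8, red, green, blue; 384x512 float32, m along the optical axis (not along the pixel's ray), 0 where there is no reading.
- vision.camera_params(name): a dict with "fx", "fy", "cx", "cy" (pixels), "position" and "orientation" of the camera in the world. Camera axes: x right, y down, z forward; pixel columns grow to the right and rows downward; lengths in m; the calibration is good to about 2 mm. A picture is of the moment at which its call begins. camera_params takes no time and is no camera call.
- arm.close_job(): hands the job in; it is judged then, once.
The state is a dict: "time": time; "joint_positions": joint angles; "dq": joint speeds; "joint_efforts": joint torques, N m; "eef_pos": TCP position; "eef_rot": TCP orientation; "ft_force": force on the tool from outside, world axes, zero at the start; "moment": the same for the moment, N m; "gripper_width": finger opening in m; "grasp_force": force on a finger pad.
Only numpy, scipy, OpenCV 4.12 (cv2) and the standard library are available. Lean on these libraries where they do the work, as an engineer would, in place of code of your own. Each camera call takes 0.05 s, during which the arm holds its last target. There are 200 camera calls.

## Working session

There is one attempt and no reset: what is moved stays moved. The work goes in short steps, Python scripts to look and compute and a tool call to move; the robot and the scene stay as the last step left them, time stands still between calls to the robot, and variables do not carry over. Pictures are saved under pics/ and viewed, at most 10 in all, crops included, and the job is handed in when it is done.

Besides the shell and the picture viewer there is one more tool, called after "Request:" by a JSON object that holds its "op" and its "data", one argument or row to a line. step_arm: Moves the arm, as the interface text tells. Its arguments: {"type":"object","properties":{"commands":{"type":"array","items":{"type":"object","properties":{"rx":{"type":"number"},"ry":{"type":"number"},"rz":{"type":"number"},"dx":{"type":"number"},"dy":{"type":"number"},"dz":{"type":"number"},"claw":{"type":"number"}}}},"grip_force":{"type":"number"}},"required":["commands"]}

```bash
mkdir -p pics; cat > h.py <<'E'
import numpy as np, cv2
from bench import telemetry, vision, arm
def cloud(n):
    im,d=vision.get_image(n); p=vision.camera_params(n)
    v,u=np.mgrid[:384,:512]
    c=np.stack([(u-p['cx'])/p['fx']*d,(v-p['cy'])/p['fy']*d,d],-1)
    return im,d,c@np.array(p['orientation']).T+np.array(p['position'])
E
python3 - <<'E'
from h import *
for n in('scene','top'):
    im,d,P=cloud(n); np.savez(n+'0.npz',im=im,d=d,P=P)
    cv2.imwrite(f'pics/{n}0.png',cv2.resize(im[...,::-1],(800,600),interpolation=cv2.INTER_CUBIC))
    p=vision.camera_params(n);print(n,p['position'],np.round(p['orientation'],3).tolist(),p['fx'])
o=telemetry.get_obs();print(o['time'],o['eef_pos'],np.round(o['eef_rot'],3))
E
```

```text
scene [ 1.11642795 -0.81948606  0.75288832] [[0.839, 0.3, -0.454], [0.544, -0.459, 0.702], [0.002, -0.836, -0.548]] 441.62244436580767
top [ 0.41060585 -0.00166066  1.07697112] [[0.004, -0.986, 0.167], [-1.0, -0.003, 0.01], [-0.01, -0.167, -0.986]] 365.20290616598413
0.1 [ 0.15336054 -0.52766768  0.20442984] [[ 0.96   0.279 -0.   ]
 [ 0.279 -0.96   0.002]
 [ 0.    -0.002 -1.   ]]
```

View pics/scene0.png

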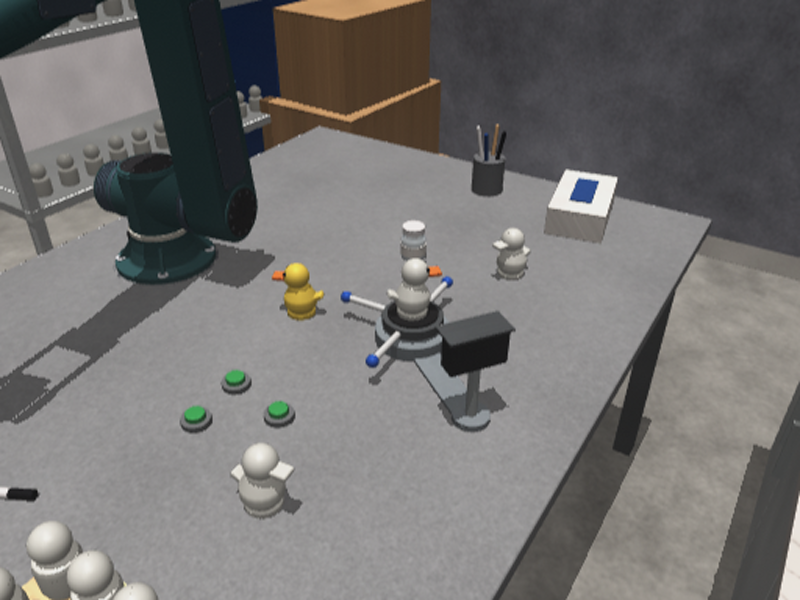

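View pics/top0.png

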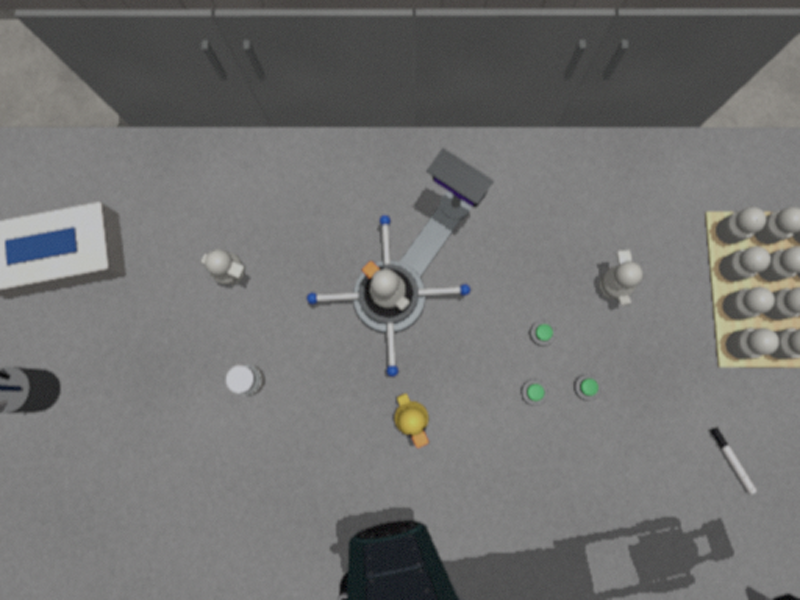

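The top view shows the turntable at about (389,293) with four blue balls, the duck's beak at (371,269) and the lamp at (460,178). The rightmost green button is at (588,387), so the turntable has to turn clockwise. Next I'll measure these.

```bash
cat >> h.py <<'E'
def ray(n,uv,z):
    p=vision.camera_params(n); r=np.array(p['orientation'])@[(uv[0]-p['cx'])/p['fx'],(uv[1]-p['cy'])/p['fy'],1]
    o=np.array(p['position']); return o+r*(z-o[2])/r[2]
def blobs(im,lo,hi,amin=12):
    h=cv2.cvtColor(im,cv2.COLOR_RGB2HSV); m=cv2.inRange(h,lo,hi)
    n,l,s,c=cv2.connectedComponentsWithStats(m)
    return [(c[i],s[i,4],l==i) for i in range(1,n) if s[i,4]>=amin]
BLUE=((105,130,60),(128,255,255));GREEN=((50,100,50),(80,255,255));OR=((5,120,120),(17,255,255));VIO=((120,80,30),(150,255,255))
def measure(im,P,n='top',verbose=True):
    B=[(c,a) for c,a,m in blobs(im,*BLUE) if a<120]
    b=np.array([ray(n,c,.046) for c,a in B]); return b
E
python3 - <<'E'
from h import *
np.set_printoptions(precision=4,suppress=True)
for n in('top','scene'):
    f=np.load(n+'0.npz'); im,P=f['im'],f['P']
    for nm,r in dict(blue=BLUE,green=GREEN,orange=OR,violet=VIO).items():
        for c,a,m in blobs(im,*r): print(n,nm,c.round(1),a,np.median(P[m],0), 'z46',ray(n,c,.046)[:2])
    # lamp head & foot by depth height
    Z=P[...,2]
f=np.load('top0.npz');P=f['P'];im=f['im']
m=(abs(P[...,2]-.171)<.006)&(P[...,0]>.6)&(P[...,0]<.85)&(abs(P[...,1])<.25)
print('lamp top',m.sum(),P[m].mean(0),cv2.minAreaRect((P[m][:,:2]*1000).astype(np.float32)))
E
```

```text
top blue [245.8 140.3] 23 [0.7361 0.0517 0.054 ] z46 [0.7397 0.0527]
top blue [ 25.7 157.1] 613 [0.6802 0.6779 0.0749] z46 [0.6878 0.6972]
top blue [297.1 185.1] 29 [ 0.6046 -0.0949  0.0543] z46 [ 0.6062 -0.096 ]
top blue [199.1 190.5] 28 [0.5881 0.1835 0.0553] z46 [0.5898 0.1851]
top blue [250.5 237.2] 32 [0.4573 0.036  0.054 ] z46 [0.4572 0.0364]
top green [347.8 212.2] 71 [ 0.5318 -0.2442  0.0216] z46 [ 0.5285 -0.2383]
top green [376.5 247.3] 81 [ 0.4319 -0.3222  0.0217] z46 [ 0.4305 -0.3147]
top green [342.2 250.6] 77 [ 0.4203 -0.2238  0.0214] z46 [ 0.4211 -0.2191]
top orange [236.4 172.1] 58 [0.6225 0.0711 0.1418] z46 [0.644  0.0789]
top orange [268.4 281.7] 34 [ 0.3378 -0.0124  0.0827] z46 [ 0.3359 -0.0139]
top violet [289.9 122.3] 69 [ 0.7615 -0.0714  0.1309] z46 [ 0.7953 -0.0771]
scene blue [373.6 121.7] 186 [0.682  0.674  0.0732] z46 [0.6649 0.7345]
scene blue [286.2 179.3] 23 [0.5945 0.1805 0.0513] z46 [0.5889 0.1892]
scene blue [220.8 189.2] 28 [0.461  0.0306 0.0508] z46 [0.4561 0.0365]
scene blue [237.6 230.4] 47 [ 0.6102 -0.0994  0.0504] z46 [ 0.6057 -0.0948]
scene green
[... 203 characters left out ...]
 [ 0.4585 -0.3433]
scene orange [223.4   5.2] 231 [-0.4689  1.3731  0.2462] z46 [-1.1194  2.2154]
scene orange [212.1   3. ] 43 [-0.5809  1.3639  0.2456] z46 [-1.2505  2.2396]
scene orange [257.9  60.4] 87 [-0.3407  1.5053 -0.0866] z46 [-0.1138  1.1413]
scene orange [196.5  68.5] 124 [-0.5667  1.1717 -0.0857] z46 [-0.2988  0.8585]
scene orange [233.7  72.5] 14 [-0.3374  1.2329 -0.0871] z46 [-0.1084  0.9111]
scene orange [278.  173.2] 41 [0.6269 0.0697 0.1406] z46 [0.5503 0.2061]
scene orange [177.5 176.1] 34 [ 0.341  -0.0179  0.08  ] z46 [0.3019 0.0231]
lamp top 747 [ 0.7747 -0.079   0.1709] ((697.2855834960938, -23.94617462158203), (103.66937255859375, 244.2528076171875), 54.81340789794922)
```

```bash
cat >> h.py <<'E'
from scipy.spatial.transform import Rotation as Ro
A=np.array([.5982,.0446])
def rows(targets):
    o=telemetry.get_obs(); p=np.array(o['eef_pos']);R=np.array(o['eef_rot'])
    print('t',o['time'],'p',p.round(4),'q',np.round(o['joint_positions'],2),'F',np.round(o['ft_force'],1))
    for t,yaw in targets:
        c,s=np.cos(np.radians(yaw)),np.sin(np.radians(yaw))
        T=np.array([[c,s,0],[s,-c,0],[0,0,-1]])
        d=R.T@(np.array(t)-p); r=Ro.from_matrix(R.T@T).as_rotvec(degrees=True)
        print('d',d.round(1+2)*1000,'r',r.round(1))
def pol(phi,r,z): 
    a=np.radians(phi); return [A[0]+r*np.cos(a),A[1]+r*np.sin(a),z]
E
python3 - <<'E'
from h import *
np.set_printoptions(precision=4,suppress=True)
rows([(pol(205,.115,.2),90),(pol(205,.115,.2),205)])
f=np.load('top0.npz');P=f['P'].reshape(-1,3)
g=np.load('scene0.npz');Q=g['P'].reshape(-1,3)
for n,X in(('top',P),('scene',Q)):
    r=np.hypot(*(X[:,:2]-A).T)
    m=(r<.045)&(X[:,2]>.127)&(X[:,2]<.175)
    S=X[m]; M=np.c_[2*S,np.ones(len(S))]; s=np.linalg.lstsq(M,(S**2).sum(1),rcond=None)[0]
    print(n,'head',m.sum(),s[:3],np.sqrt(s[3]+s[:3]@s[:3]))
# lamp top only
r=np.hypot(*(P[:,:2]-[.7747,-.079]).T)
m=(abs(P[:,2]-.171)<.006)&(r<.1); S=P[m]; print(S.mean(0),cv2.minAreaRect((S[:,:2]*1000).astype(np.float32)))
# foot strip z~8mm and violet ends
im=f['im'].reshape(-1,3)
for n,ff in(('top',f),):
  for c,a,m in blobs(ff['im'],*VIO):
    v=ff['P'][m]; u=v[:,:2]-v[:,:2].mean(0); w=np.linalg.svd(u)[2][0]; print('violet',v.mean(0),np.degrees(np.arctan2(w[1],w[0])), v.min(0),v.max(0))
E
```

```text
t 0.1 p [ 0.1534 -0.5277  0.2044] q [-1.39  0.09  1.37 -0.    1.68 -0.1 ] F [ 0.3 -0.4  0.6]
d [ 473. -408.    5.] r [ -0.1  -0.1 -73.8]
d [ 473. -408.    5.] r [ -0.    0.2 171.2]
top head 332 [0.6022 0.0494 0.1356] 0.028820664728391676
scene head 289 [0.6007 0.0522 0.1366] 0.0283001889891684
[ 0.7749 -0.0792  0.1709] ((775.5192260742188, -79.06083679199219), (104.0388412475586, 51.83068084716797), 55.56650924682617)
violet [ 0.7624 -0.0706  0.1341] -124.1057170500127 [ 0.732  -0.1034  0.1153] [ 0.7867 -0.0386  0.1731]
```

Request:
{"op": "step_arm", "data": {
  "commands": [
    {"claw": 255,"rz": -8,"dz": -10},
    {"claw": 255,"rz": -16,"dx": 30,"dy": -26,"dz": -10},
    {"claw": 255,"rz": -24,"dx": 70,"dy": -60,"dz": -10},
    {"claw": 255,"rz": -32,"dx": 110,"dy": -95,"dz": -10},
    {"claw": 255,"rz": -40,"dx": 150,"dy": -130,"dz": -10},
    {"claw": 255,"rz": -48,"dx": 190,"dy": -164,"dz": -10},
    {"claw": 255,"rz": -56,"dx": 230,"dy": -198,"dz": -10},
    {"claw": 255,"rz": -64,"dx": 270,"dy": -233,"dz": -10},
    {"claw": 255,"rz": -72,"dx": 310,"dy": -267,"dz": -10},
    {"claw": 255,"rz": -80,"dx": 350,"dy": -302,"dz": -10},
    {"claw": 255,"rz": -88,"dx": 390,"dy": -336,"dz": -5},
    {"claw": 255,"rz": -96,"dx": 430,"dy": -371,"dz": 0},
    {"claw": 255,"rz": -104,"dx": 460,"dy": -397,"dz": 5},
    {"claw": 255,"rz": -112,"dx": 473,"dy": -408,"dz": 5},
    {"claw": 255,"rz": -120,"dx": 473,"dy": -408,"dz": 5},
    {"claw": 255,"rz": -120,"dx": 473,"dy": -408,"dz": 5},
    {"claw": 255,"rz": -120,"dx": 473,"dy": -408,"dz": 5}
  ]
}}

```text
invalid input at $.commands[0]: expected keys rx, ry, rz, dx, dy, dz, claw
```

```bash
python3 - <<'E'
from h import *
rows([(pol(205,.115,.2),205),(pol(205,.115,.032),205)])
E
```

```text
t 0.1 p [ 0.1534 -0.5277  0.2044] q [-1.39  0.09  1.37 -0.    1.68 -0.1 ] F [ 0.3 -0.4  0.6]
d [ 473. -408.    5.] r [ -0.    0.2 171.2]
d [ 473. -407.  173.] r [ -0.    0.2 171.2]
```

Request:
{"op": "step_arm", "data": {
  "commands": [
    {"rx": 0,"ry": 0,"rz": -15,"dx": 60,"dy": -52,"dz": -10,"claw": 255},
    {"rx": 0,"ry": 0,"rz": -15,"dx": 60,"dy": -52,"dz": -10,"claw": 255},
    {"rx": 0,"ry": 0,"rz": -30,"dx": 130,"dy": -112,"dz": -10,"claw": 255},
    {"rx": 0,"ry": 0,"rz": -30,"dx": 130,"dy": -112,"dz": -10,"claw": 255},
    {"rx": 0,"ry": 0,"rz": -45,"dx": 200,"dy": -172,"dz": -10,"claw": 255},
    {"rx": 0,"ry": 0,"rz": -45,"dx": 200,"dy": -172,"dz": -10,"claw": 255},
    {"rx": 0,"ry": 0,"rz": -60,"dx": 270,"dy": -233,"dz": -10,"claw": 255},
    {"rx": 0,"ry": 0,"rz": -60,"dx": 270,"dy": -233,"dz": -10,"claw": 255},
    {"rx": 0,"ry": 0,"rz": -75,"dx": 340,"dy": -293,"dz": -10,"claw": 255},
    {"rx": 0,"ry": 0,"rz": -75,"dx": 340,"dy": -293,"dz": -10,"claw": 255},
    {"rx": 0,"ry": 0,"rz": -90,"dx": 410,"dy": -354,"dz": 0,"claw": 255},
    {"rx": 0,"ry": 0,"rz": -90,"dx": 410,"dy": -354,"dz": 0,"claw": 255},
    {"rx": 0,"ry": 0,"rz": -105,"dx": 473,"dy": -408,"dz": 5,"claw": 255},
    {"rx": 0,"ry": 0,"rz": -105,"dx": 473,"dy": -408,"dz": 5,"claw": 255},
    {"rx": 0,"ry": 0,"rz": -120,"dx": 473,"dy": -408,"dz": 5,"claw": 255},
    {"rx": 0,"ry": 0,"rz": -120,"dx": 473,"dy": -408,"dz": 5,"claw": 255},
    {"rx": 0,"ry": 0,"rz": -120,"dx": 473,"dy": -408,"dz": 5,"claw": 255},
    {"rx": 0,"ry": 0,"rz": -120,"dx": 473,"dy": -408,"dz": 5,"claw": 255}
  ]
}}

```text
time: 1.9
eef_pos: [0.4936, -0.0044, 0.2001]
eef_rot: [[-0.72, 0.694, -0.001], [0.694, 0.72, 0.0], [0.001, -0.0, -1.0]]
ft_force: [1.1, -0.5, -0.0]
gripper_width: 0.0007
grasp_force: 0.0
```

```bash
python3 - <<'E'
from h import *
rows([(pol(205,.115,.2),205),(pol(205,.115,.033),205)])
E
```

```text
t 1.9 p [ 0.4936 -0.0044  0.2001] q [-0.12 -0.04  1.51 -0.    1.67 -0.93] F [ 1.1 -0.5 -0. ]
d [0. 1. 0.] r [ -0.   -0.  -68.9]
d [ -0.   1. 167.] r [ -0.   -0.  -68.9]
```

Request:
{"op": "step_arm", "data": {
  "commands": [
    {"rx": 0,"ry": 0,"rz": -35,"dx": 0,"dy": 1,"dz": 0,"claw": 255},
    {"rx": 0,"ry": 0,"rz": -35,"dx": 0,"dy": 1,"dz": 0,"claw": 255},
    {"rx": 0,"ry": 0,"rz": -35,"dx": 0,"dy": 1,"dz": 0,"claw": 255},
    {"rx": 0,"ry": 0,"rz": -35,"dx": 0,"dy": 1,"dz": 0,"claw": 255},
    {"rx": 0,"ry": 0,"rz": -69,"dx": 0,"dy": 1,"dz": 0,"claw": 255},
    {"rx": 0,"ry": 0,"rz": -69,"dx": 0,"dy": 1,"dz": 0,"claw": 255},
    {"rx": 0,"ry": 0,"rz": -69,"dx": 0,"dy": 1,"dz": 0,"claw": 255},
    {"rx": 0,"ry": 0,"rz": -69,"dx": 0,"dy": 1,"dz": 0,"claw": 255},
    {"rx": 0,"ry": 0,"rz": -69,"dx": 0,"dy": 1,"dz": 30,"claw": 255},
    {"rx": 0,"ry": 0,"rz": -69,"dx": 0,"dy": 1,"dz": 60,"claw": 255},
    {"rx": 0,"ry": 0,"rz": -69,"dx": 0,"dy": 1,"dz": 90,"claw": 255},
    {"rx": 0,"ry": 0,"rz": -69,"dx": 0,"dy": 1,"dz": 110,"claw": 255},
    {"rx": 0,"ry": 0,"rz": -69,"dx": 0,"dy": 1,"dz": 130,"claw": 255},
    {"rx": 0,"ry": 0,"rz": -69,"dx": 0,"dy": 1,"dz": 145,"claw": 255},
    {"rx": 0,"ry": 0,"rz": -69,"dx": 0,"dy": 1,"dz": 155,"claw": 255},
    {"rx": 0,"ry": 0,"rz": -69,"dx": 0,"dy": 1,"dz": 162,"claw": 255},
    {"rx": 0,"ry": 0,"rz": -69,"dx": 0,"dy": 1,"dz": 167,"claw": 255},
    {"rx": 0,"ry": 0,"rz": -69,"dx": 0,"dy": 1,"dz": 167,"claw": 255},
    {"rx": 0,"ry": 0,"rz": -69,"dx": 0,"dy": 1,"dz": 167,"claw": 255}
  ]
}}

```text
time: 3.8
eef_pos: [0.495, -0.0038, 0.0341]
eef_rot: [[-0.905, -0.426, 0.001], [-0.426, 0.905, -0.0], [-0.001, -0.001, -1.0]]
ft_force: [0.4, 0.5, 0.0]
gripper_width: 0.0006
grasp_force: 0.0
```

```bash
python3 - <<'E'
from h import *
rows([(pol(a,.115,.033),a) for a in range(202,159,-3)])
im,d,P=cloud('scene'); cv2.imwrite('pics/s1.png',cv2.resize(im[100:290,150:400,::-1],(750,570)))
E
```

```text
t 3.8 p [ 0.495  -0.0038  0.0341] q [-0.12  0.07  1.74 -0.    1.33 -2.13] F [0.4 0.5 0. ]
d [1. 6. 1.] r [-0.   0.1  3.2]
d [ 0. 12.  1.] r [-0.   0.1  6.2]
d [-0. 18.  1.] r [-0.   0.1  9.2]
d [-2. 24.  1.] r [-0.   0.1 12.2]
d [-3. 30.  1.] r [-0.   0.1 15.2]
d [-5. 36.  1.] r [-0.   0.1 18.2]
d [-7. 41.  1.] r [-0.   0.1 21.2]
d [-9. 47.  1.] r [-0.   0.1 24.2]
d [-12.  52.   1.] r [-0.   0.1 27.2]
d [-15.  58.   1.] r [-0.   0.1 30.2]
d [-18.  63.   1.] r [-0.   0.1 33.2]
d [-21.  68.   1.] r [-0.   0.1 36.2]
d [-25.  73.   1.] r [-0.   0.1 39.2]
d [-29.  77.   1.] r [-0.   0.1 42.2]
d [-33.  81.   1.] r [-0.   0.1 45.2]
```

View pics/s1.png

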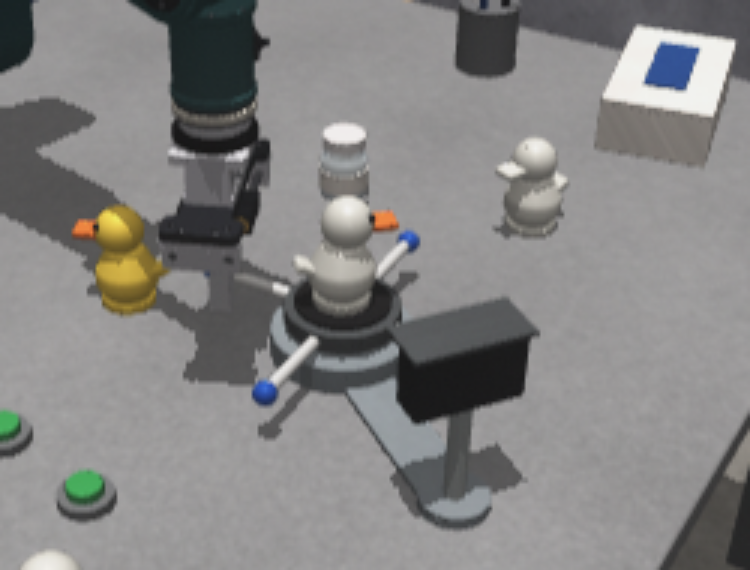

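The crop shows the closed finger at (215,285), beside the near arm. It is clear of the yellow duck (130,270) and the painted duck (345,260). Now I'll push along the arc.

Request:
{"op": "step_arm", "data": {
  "commands": [
    {"rx": 0,"ry": 0,"rz": 3,"dx": 1,"dy": 6,"dz": 1,"claw": 255},
    {"rx": 0,"ry": 0,"rz": 6,"dx": 0,"dy": 12,"dz": 1,"claw": 255},
    {"rx": 0,"ry": 0,"rz": 9,"dx": 0,"dy": 18,"dz": 1,"claw": 255},
    {"rx": 0,"ry": 0,"rz": 12,"dx": -2,"dy": 24,"dz": 1,"claw": 255},
    {"rx": 0,"ry": 0,"rz": 15,"dx": -3,"dy": 30,"dz": 1,"claw": 255},
    {"rx": 0,"ry": 0,"rz": 18,"dx": -5,"dy": 36,"dz": 1,"claw": 255},
    {"rx": 0,"ry": 0,"rz": 21,"dx": -7,"dy": 41,"dz": 1,"claw": 255},
    {"rx": 0,"ry": 0,"rz": 24,"dx": -9,"dy": 47,"dz": 1,"claw": 255},
    {"rx": 0,"ry": 0,"rz": 27,"dx": -12,"dy": 52,"dz": 1,"claw": 255},
    {"rx": 0,"ry": 0,"rz": 30,"dx": -15,"dy": 58,"dz": 1,"claw": 255},
    {"rx": 0,"ry": 0,"rz": 33,"dx": -18,"dy": 63,"dz": 1,"claw": 255},
    {"rx": 0,"ry": 0,"rz": 36,"dx": -21,"dy": 68,"dz": 1,"claw": 255},
    {"rx": 0,"ry": 0,"rz": 39,"dx": -25,"dy": 73,"dz": 1,"claw": 255},
    {"rx": 0,"ry": 0,"rz": 42,"dx": -29,"dy": 77,"dz": 1,"claw": 255},
    {"rx": 0,"ry": 0,"rz": 45,"dx": -33,"dy": 81,"dz": 1,"claw": 255},
    {"rx": 0,"ry": 0,"rz": 45,"dx": -33,"dy": 81,"dz": 1,"claw": 255}
  ]
}}

```text
time: 5.45
eef_pos: [0.4905, 0.0841, 0.0332]
eef_rot: [[-0.941, 0.338, 0.001], [0.338, 0.941, 0.0], [-0.001, 0.001, -1.0]]
ft_force: [-0.6, 0.1, -0.1]
gripper_width: 0.0002
grasp_force: 0.0
```

```bash
cat >> h.py <<'E'
def state():
    np.set_printoptions(precision=4,suppress=True)
    for n in('top','scene'):
        im,d,P=cloud(n)
        for c,a,m in blobs(im,*BLUE):
            if a<120:
                b=ray(n,c,.046)[:2]-A
                if np.hypot(*b)<.17: print(n,'ball',np.degrees(np.arctan2(b[1],b[0])).round(1),np.hypot(*b).round(4),a)
        X=P.reshape(-1,3); m=(np.hypot(*(X[:,:2]-A).T)<.045)&(X[:,2]>.127)&(X[:,2]<.175)&(im.reshape(-1,3).ptp(1)<60 if hasattr(im,'ptp') else np.ptp(im.reshape(-1,3),axis=1)<60)
        S=X[m]; s=np.linalg.lstsq(np.c_[2*S,np.ones(len(S))],(S**2).sum(1),rcond=None)[0]
        print(n,'head',s[:3]-[*A,0],'r',np.sqrt(s[3]+s[:3]@s[:3]))
        for c,a,m in blobs(im,*OR):
            v=P[m].mean(0)
            if np.hypot(*(v[:2]-A))<.07:
                b=ray(n,c,.140)[:2]-A
                print(n,'beak',v-[*A,0],'ang axis',np.degrees(np.arctan2(*(v[:2]-A)[::-1])),'ang head',np.degrees(np.arctan2(*(v[:2]-s[:2])[::-1])),a,'ray',np.degrees(np.arctan2(b[1],b[0])))
        cv2.imwrite(f'pics/{n}_{telemetry.get_obs()["time"]:.2f}.png',cv2.resize(im[90:260,160:340,::-1] if n=='top' else im[100:290,150:400,::-1],None,fx=3,fy=3))
E
python3 - <<'E'
from h import *
state()
rows([(pol(a,.115,.033),a) for a in range(157,117,-3)])
E
```

```text
top ball -30.3 0.1413 21
top ball 59.7 0.1408 27
top ball -120.4 0.1411 29
top head [0.0027 0.0007 0.1409] r 0.024227446907689413
top beak [0.0311 0.007  0.1599] ang axis 12.721826797337256 ang head 12.573226832638822 53 ray 12.637835182677735
scene ball 60.2 0.1424 29
scene ball -120.3 0.1402 45
scene head [0.005  0.0002 0.1399] r 0.023215866066866032
scene beak [0.0281 0.0203 0.1302] ang axis 35.825999593391195 ang head 40.944694587369106 54 ray 9.638259034451421
t 5.55 p [0.4903 0.0837 0.033 ] q [ 0.06  0.07  1.74 -0.    1.33 -1.17] F [-0.5 -0.1  0.1]
d [ 0.  6. -0.] r [0.  0.1 3.3]
d [-0. 12. -0.] r [0.  0.1 6.3]
d [-1. 18. -0.] r [0.  0.1 9.3]
d [-2. 24. -0.] r [ 0.   0.1 12.3]
d [-4. 30. -0.] r [ 0.   0.1 15.3]
d [-6. 36. -0.] r [ 0.   0.1 18.3]
d [-8. 41. -0.] r [ 0.   0.1 21.3]
d [-10.  47.   0.] r [ 0.   0.1 24.3]
d [-13.  52.   0.] r [ 0.   0.1 27.3]
d [-15.  58.   0.] r [ 0.   0.1 30.3]
d [-19.  63.   0.] r [ 0.   0.1 33.3]
d [-22.  68.   0.] r [ 0.   0.1 36.3]
d [-26.  72.   0.] r [ 0.   0.1 39.3]
d [-30.  77.   0.] r [ 0.   0.1 42.3]
```

Request:
{"op": "step_arm", "data": {
  "commands": [
    {"rx": 0,"ry": 0,"rz": 3,"dx": 0,"dy": 6,"dz": 0,"claw": 255},
    {"rx": 0,"ry": 0,"rz": 6,"dx": 0,"dy": 12,"dz": 0,"claw": 255},
    {"rx": 0,"ry": 0,"rz": 9,"dx": -1,"dy": 18,"dz": 0,"claw": 255},
    {"rx": 0,"ry": 0,"rz": 12,"dx": -2,"dy": 24,"dz": 0,"claw": 255},
    {"rx": 0,"ry": 0,"rz": 15,"dx": -4,"dy": 30,"dz": 0,"claw": 255},
    {"rx": 0,"ry": 0,"rz": 18,"dx": -6,"dy": 36,"dz": 0,"claw": 255},
    {"rx": 0,"ry": 0,"rz": 21,"dx": -8,"dy": 41,"dz": 0,"claw": 255},
    {"rx": 0,"ry": 0,"rz": 24,"dx": -10,"dy": 47,"dz": 0,"claw": 255},
    {"rx": 0,"ry": 0,"rz": 27,"dx": -13,"dy": 52,"dz": 0,"claw": 255},
    {"rx": 0,"ry": 0,"rz": 30,"dx": -15,"dy": 58,"dz": 0,"claw": 255},
    {"rx": 0,"ry": 0,"rz": 33,"dx": -19,"dy": 63,"dz": 0,"claw": 255},
    {"rx": 0,"ry": 0,"rz": 36,"dx": -22,"dy": 68,"dz": 0,"claw": 255},
    {"rx": 0,"ry": 0,"rz": 39,"dx": -26,"dy": 72,"dz": 0,"claw": 255},
    {"rx": 0,"ry": 0,"rz": 42,"dx": -30,"dy": 77,"dz": 0,"claw": 255},
    {"rx": 0,"ry": 0,"rz": 42,"dx": -30,"dy": 77,"dz": 0,"claw": 255}
  ]
}}

```text
time: 7.05
eef_pos: [0.5447, 0.1459, 0.0325]
eef_rot: [[-0.473, 0.881, 0.0], [0.881, 0.473, -0.0], [-0.0, 0.0, -1.0]]
ft_force: [-0.3, -0.4, 0.1]
gripper_width: 0.0004
grasp_force: 0.0
```

```bash
python3 - <<'E'
from h import *
state()
rows([(pol(a,.115,.033),a) for a in (117,115,114,113,112,111)])
E
ls pics
```

```text
top ball 17.6 0.1414 23
top ball -72.5 0.1416 26
top ball -162.6 0.1405 29
top head [ 0.0024 -0.0023  0.1406] r 0.024325599045742007
top beak [ 0.0322 -0.0186  0.1418] ang axis -29.99400787953964 ang head -28.71653280380891 52 ray -29.599455437578968
scene ball 106.6 0.1461 14
scene ball -162.7 0.1415 33
scene ball -72.3 0.1394 48
scene head [ 0.0055 -0.0045  0.1415] r 0.021315011300614046
scene beak [ 0.0319 -0.0194  0.1405] ang axis -31.25184492665349 ang head -29.42191348851942 56 ray -30.67045047904065
t 7.15 p [0.5443 0.1457 0.0325] q [ 0.16  0.21  1.58 -0.    1.35 -0.33] F [-0.4 -0.3  0.6]
d [ 0.  2. -0.] r [0.  0.  1.3]
d [ 0.  6. -0.] r [0.  0.  3.3]
d [ 0.  8. -0.] r [0.  0.  4.3]
d [-0. 10. -0.] r [0.  0.  5.3]
d [-0. 12. -0.] r [0.  0.  6.3]
d [-1. 14. -0.] r [0.  0.  7.3]
s1.png
scene0.png
scene_5.55.png
scene_7.15.png
top0.png
top_5.50.png
top_7.10.png
```

Request:
{"op": "step_arm", "data": {
  "commands": [
    {"rx": 0,"ry": 0,"rz": 1.3,"dx": 0,"dy": 2.5,"dz": 0,"claw": 255},
    {"rx": 0,"ry": 0,"rz": 2.5,"dx": 0,"dy": 5,"dz": 0,"claw": 255},
    {"rx": 0,"ry": 0,"rz": 3.8,"dx": 0,"dy": 7.5,"dz": 0,"claw": 255},
    {"rx": 0,"ry": 0,"rz": 5,"dx": 0,"dy": 10,"dz": 0,"claw": 255},
    {"rx": 0,"ry": 0,"rz": 5,"dx": 0,"dy": 10,"dz": 0,"claw": 255},
    {"rx": 0,"ry": 0,"rz": 5,"dx": 0,"dy": 10,"dz": 0,"claw": 255}
  ]
}}

```text
time: 7.75
eef_pos: [0.5533, 0.1509, 0.0325]
eef_rot: [[-0.394, 0.919, 0.0], [0.919, 0.394, 0.0], [0.0, 0.001, -1.0]]
ft_force: [1.0, 0.2, -0.6]
gripper_width: 0.0004
grasp_force: 0.0
```

```bash
python3 - <<'E'
from h import *
state()
im,d,P=cloud('top'); v=P[(abs(P[...,2]-.171)<.006)&(np.hypot(P[...,0]-.775,P[...,1]+.079)<.1)].mean(0)-[*A,0]; print('lamp',np.degrees(np.arctan2(v[1],v[0])))
rows([(pol(130,.115,.033),125)])
E
ls pics
```

```text
top ball 12.5 0.1414 23
top ball -77.3 0.1411 27
top ball -167.5 0.1409 29
top head [ 0.002  -0.0025  0.1413] r 0.023832628837386707
top beak [ 0.0299 -0.0212  0.142 ] ang axis -35.308986059192996 ang head -33.713438056407085 51 ray -34.845967661074624
scene ball 102.9 0.1449 18
scene ball -167.3 0.1412 30
scene ball -77.1 0.1398 47
scene head [ 0.0067 -0.0065  0.1406] r 0.021223751017692048
scene beak [ 0.0275 -0.0157  0.1365] ang axis -29.68019890081272 ang head -23.791650694624007 58 ray -34.25357654316367
lamp -34.996006817429524
t 7.9 p [0.5532 0.1509 0.0325] q [ 0.17  0.23  1.55  0.    1.35 -0.24] F [1.1 0.6 0.8]
d [ -5. -34.  -0.] r [  0.   -0.  -11.8]
s1.png
scene0.png
scene_5.55.png
scene_7.15.png
scene_7.85.png
top0.png
top_5.50.png
top_7.10.png
top_7.80.png
```

Request:
{"op": "step_arm", "data": {
  "commands": [
    {"rx": 0,"ry": 0,"rz": 0,"dx": 1,"dy": -4,"dz": 0,"claw": 255},
    {"rx": 0,"ry": 0,"rz": 0,"dx": 3,"dy": -12,"dz": 0,"claw": 255},
    {"rx": 0,"ry": 0,"rz": 0,"dx": 5,"dy": -15,"dz": 0,"claw": 255},
    {"rx": 0,"ry": 0,"rz": 0,"dx": 10,"dy": -15,"dz": -20,"claw": 255},
    {"rx": 0,"ry": 0,"rz": 0,"dx": 20,"dy": -15,"dz": -60,"claw": 255},
    {"rx": 0,"ry": 0,"rz": 0,"dx": 20,"dy": -15,"dz": -100,"claw": 255},
    {"rx": 0,"ry": 0,"rz": 0,"dx": 20,"dy": -15,"dz": -140,"claw": 255},
    {"rx": 0,"ry": 0,"rz": 0,"dx": 20,"dy": -15,"dz": -180,"claw": 255},
    {"rx": 0,"ry": 0,"rz": 0,"dx": 20,"dy": -15,"dz": -180,"claw": 255},
    {"rx": 0,"ry": 0,"rz": 0,"dx": 20,"dy": -15,"dz": -180,"claw": 255}
  ]
}}

```text
time: 8.9
eef_pos: [0.5316, 0.1633, 0.2138]
eef_rot: [[-0.394, 0.919, 0.003], [0.919, 0.394, 0.001], [-0.001, 0.003, -1.0]]
ft_force: [-0.6, -0.9, -0.6]
gripper_width: 0.0008
grasp_force: 0.0
```

```bash
python3 - <<'E'
from h import *
state()
rows([([.4,.2,.2],90),([.433,-.323,.2],90),([.433,-.323,.05],90)])
E
ls -t pics
```

```text
top ball 12.8 0.1417 21
top ball -77.3 0.1411 27
top ball -167.3 0.1406 29
top head [ 0.0019 -0.0023  0.1406] r 0.02424888771718755
top beak [ 0.0304 -0.0213  0.1425] ang axis -34.96991033013595 ang head -33.709485501221984 48 ray -34.37606171535547
scene ball 103.4 0.1473 23
scene ball -167.3 0.1412 30
scene ball -77.1 0.1398 47
scene head [ 0.0058 -0.0053  0.141 ] r 0.021339593901189374
scene beak [ 0.0262 -0.0139  0.1356] ang axis -27.968790703932036 ang head -22.953285016497063 55 ray -34.1394254573135
t 9.0 p [0.5303 0.163  0.2107] q [ 0.2   0.1   1.35 -0.    1.7  -0.21] F [ 0.1 -0.3 -0.5]
d [  85. -105.   11.] r [-0.2  0.  23.2]
d [-408. -281.   11.] r [-0.2  0.  23.2]
d [-408. -280.  161.] r [-0.2  0.  23.2]
scene_9.00.png
top_8.95.png
scene_7.85.png
top_7.80.png
scene_7.15.png
top_7.10.png
scene_5.55.png
top_5.50.png
s1.png
top0.png
scene0.png
```

View pics/top_8.95.png

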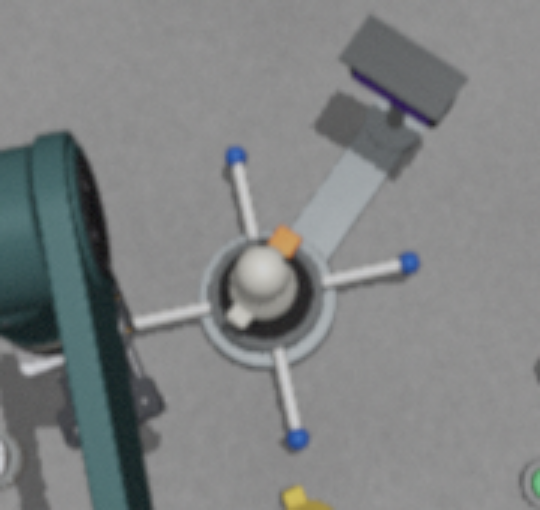

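The top view shows the beak at (285,242) pointing along the foot strip towards the lamp at (405,70), with the finger clear of the arms. I'll check the heading from beak and tail.

```bash
python3 - <<'E'
from h import *
im,d,P=cloud('top')
b=[m for c,a,m in blobs(im,*OR) if c[1]<220][0]; B=P[b].mean(0)
R=P[188:203,230:248].reshape(-1,3); r=np.hypot(*(R[:,:2]-A).T); s=(R[:,2]>.075)&(R[:,2]<.12)&(r>.022)
c=im[188:203,230:248].reshape(-1,3).min(1)>110
T=R[s&c]; print(s.sum(),len(T),T.mean(0),T.std(0)); v=B-T.mean(0); print(B,'tail->beak',np.degrees(np.arctan2(v[1],v[0])))
E
```

```text
97 86 [0.57157312 0.06080918 0.10743501] [0.00706134 0.00807943 0.00428276]
[0.62830112 0.02346411 0.14232394] tail->beak -33.35763374315093
```

Request:
{"op": "step_arm", "data": {
  "commands": [
    {"rx": 0,"ry": 0,"rz": 5,"dx": 40,"dy": -50,"dz": 5,"claw": 255},
    {"rx": 0,"ry": 0,"rz": 10,"dx": 70,"dy": -85,"dz": 10,"claw": 255},
    {"rx": 0,"ry": 0,"rz": 15,"dx": 80,"dy": -105,"dz": 10,"claw": 255},
    {"rx": 0,"ry": 0,"rz": 20,"dx": 40,"dy": -122,"dz": 10,"claw": 255},
    {"rx": 0,"ry": 0,"rz": 23,"dx": 0,"dy": -138,"dz": 10,"claw": 255},
    {"rx": 0,"ry": 0,"rz": 23,"dx": -45,"dy": -154,"dz": 10,"claw": 255},
    {"rx": 0,"ry": 0,"rz": 23,"dx": -90,"dy": -170,"dz": 10,"claw": 255},
    {"rx": 0,"ry": 0,"rz": 23,"dx": -135,"dy": -186,"dz": 10,"claw": 255},
    {"rx": 0,"ry": 0,"rz": 23,"dx": -180,"dy": -202,"dz": 10,"claw": 255},
    {"rx": 0,"ry": 0,"rz": 23,"dx": -225,"dy": -218,"dz": 10,"claw": 255},
    {"rx": 0,"ry": 0,"rz": 23,"dx": -270,"dy": -234,"dz": 10,"claw": 255},
    {"rx": 0,"ry": 0,"rz": 23,"dx": -315,"dy": -250,"dz": 10,"claw": 255},
    {"rx": 0,"ry": 0,"rz": 23,"dx": -360,"dy": -266,"dz": 10,"claw": 255},
    {"rx": 0,"ry": 0,"rz": 23,"dx": -395,"dy": -277,"dz": 10,"claw": 255},
    {"rx": 0,"ry": 0,"rz": 23,"dx": -408,"dy": -281,"dz": 10,"claw": 255},
    {"rx": 0,"ry": 0,"rz": 23,"dx": -408,"dy": -281,"dz": 10,"claw": 255},
    {"rx": 0,"ry": 0,"rz": 23,"dx": -408,"dy": -281,"dz": 10,"claw": 255}
  ]
}}

```text
time: 10.75
eef_pos: [0.4336, -0.3211, 0.2015]
eef_rot: [[-0.004, 1.0, -0.001], [1.0, 0.004, 0.002], [0.002, -0.001, -1.0]]
ft_force: [0.2, 0.1, -0.0]
gripper_width: 0.0007
grasp_force: 0.0
```

```bash
python3 - <<'E'
from h import *
state()
f=np.load('top0.npz'); c=[c for c,a,m in blobs(f['im'],*GREEN)][1]; print(ray('top',c,.0215))
f=np.load('scene0.npz'); c=[c for c,a,m in blobs(f['im'],*GREEN)][2]; print(ray('scene',c,.0215))
rows([([.4335,-.323,.03],90)])
E
```

```text
top ball 12.8 0.1417 21
top ball -77.3 0.1409 26
top ball 103.1 0.1402 29
top ball -167.3 0.1403 29
top head [ 0.0022 -0.0028  0.14  ] r 0.024759552550178136
top beak [ 0.0302 -0.0213  0.1419] ang axis -35.21561057112262 ang head -33.57453183260001 50 ray -34.76677268026838
scene ball 102.9 0.1449 18
scene ball -167.3 0.1412 30
scene ball -77.3 0.14 47
scene head [ 0.0052 -0.0052  0.1416] r 0.021185720983138135
scene beak [ 0.0267 -0.0142  0.1354] ang axis -28.038828726709763 ang head -22.774906534278156 58 ray -34.25357654316367
[ 0.431  -0.3222  0.0215]
[ 0.4357 -0.3268  0.0215]
t 10.85 p [ 0.434  -0.3208  0.2024] q [-0.74  0.07  1.4   0.    1.68 -0.75] F [ 0.5 -0.4 -0.3]
d [ -2.  -0. 172.] r [-0.  -0.   0.3]
```

Request:
{"op": "step_arm", "data": {
  "commands": [
    {"rx": 0,"ry": 0,"rz": 0,"dx": -3,"dy": 0,"dz": 40,"claw": 255},
    {"rx": 0,"ry": 0,"rz": 0,"dx": -3,"dy": 0,"dz": 80,"claw": 255},
    {"rx": 0,"ry": 0,"rz": 0,"dx": -3,"dy": 0,"dz": 120,"claw": 255},
    {"rx": 0,"ry": 0,"rz": 0,"dx": -3,"dy": 0,"dz": 150,"claw": 255},
    {"rx": 0,"ry": 0,"rz": 0,"dx": -3,"dy": 0,"dz": 170,"claw": 255},
    {"rx": 0,"ry": 0,"rz": 0,"dx": -3,"dy": 0,"dz": 176,"claw": 255},
    {"rx": 0,"ry": 0,"rz": 0,"dx": -3,"dy": 0,"dz": 180,"claw": 255},
    {"rx": 0,"ry": 0,"rz": 0,"dx": -3,"dy": 0,"dz": 182,"claw": 255},
    {"rx": 0,"ry": 0,"rz": 0,"dx": -3,"dy": 0,"dz": 184,"claw": 255},
    {"rx": 0,"ry": 0,"rz": 0,"dx": -3,"dy": 0,"dz": 184,"claw": 255},
    {"rx": 0,"ry": 0,"rz": 0,"dx": -3,"dy": 0,"dz": 184,"claw": 255}
  ]
}}

```text
time: 11.95
eef_pos: [0.4348, -0.3258, 0.0197]
eef_rot: [[-0.004, 1.0, 0.002], [1.0, 0.004, -0.001], [-0.001, 0.002, -1.0]]
ft_force: [0.5, 2.3, 3.0]
gripper_width: 0.0005
grasp_force: 1.4
```

Request:
{"op": "step_arm", "data": {
  "commands": [
    {"rx": 0,"ry": 0,"rz": 0,"dx": 0,"dy": 0,"dz": 1,"claw": 255},
    {"rx": 0,"ry": 0,"rz": 0,"dx": 0,"dy": 0,"dz": 2,"claw": 255},
    {"rx": 0,"ry": 0,"rz": 0,"dx": 0,"dy": 0,"dz": 3,"claw": 255},
    {"rx": 0,"ry": 0,"rz": 0,"dx": 0,"dy": 0,"dz": 3,"claw": 255}
  ]
}}

```text
time: 12.35
eef_pos: [0.4347, -0.3258, 0.0163]
eef_rot: [[-0.004, 1.0, 0.002], [1.0, 0.004, -0.001], [-0.001, 0.002, -1.0]]
ft_force: [1.4, 3.2, 5.5]
gripper_width: 0.0005
grasp_force: 2.8
```

Request:
{"op": "step_arm", "data": {
  "commands": [
    {"rx": 0,"ry": 0,"rz": 0,"dx": 0,"dy": 0,"dz": 1,"claw": 255},
    {"rx": 0,"ry": 0,"rz": 0,"dx": 0,"dy": 0,"dz": 2,"claw": 255},
    {"rx": 0,"ry": 0,"rz": 0,"dx": 0,"dy": 0,"dz": 2,"claw": 255},
    {"rx": 0,"ry": 0,"rz": 0,"dx": 0,"dy": 0,"dz": 2,"claw": 255}
  ]
}}

```text
time: 12.75
eef_pos: [0.4348, -0.3259, 0.0161]
eef_rot: [[-0.004, 1.0, 0.002], [1.0, 0.004, -0.001], [-0.001, 0.002, -1.0]]
ft_force: [-0.6, 5.4, 13.0]
gripper_width: 0.0004
grasp_force: 6.7
```

The force rose to 13 N with no further travel, so the button has bottomed out. Lifting off.

Request:
{"op": "step_arm", "data": {
  "commands": [
    {"rx": 0,"ry": 0,"rz": 0,"dx": 0,"dy": 0,"dz": -4,"claw": 255},
    {"rx": 0,"ry": 0,"rz": 0,"dx": 0,"dy": 0,"dz": -12,"claw": 255},
    {"rx": 0,"ry": 0,"rz": 0,"dx": 0,"dy": 0,"dz": -40,"claw": 255},
    {"rx": 0,"ry": 0,"rz": 0,"dx": 0,"dy": 0,"dz": -80,"claw": 255},
    {"rx": 0,"ry": 0,"rz": 0,"dx": 0,"dy": 0,"dz": -120,"claw": 255},
    {"rx": 0,"ry": 0,"rz": 0,"dx": 0,"dy": 0,"dz": -150,"claw": 255},
    {"rx": 0,"ry": 0,"rz": 0,"dx": 0,"dy": 0,"dz": -150,"claw": 255},
    {"rx": 0,"ry": 0,"rz": 0,"dx": 0,"dy": 0,"dz": -150,"claw": 255}
  ]
}}

```text
time: 13.55
eef_pos: [0.4333, -0.326, 0.1632]
eef_rot: [[-0.003, 1.0, -0.001], [1.0, 0.003, -0.001], [-0.001, -0.001, -1.0]]
ft_force: [-0.5, -0.0, -0.9]
gripper_width: 0.0003
grasp_force: 0.0
```

```bash
python3 - <<'E'
from h import *
state()
im,d,P=cloud('scene')
for c,a,m in blobs(im,*GREEN): print(c,np.median(P[m],0))
cv2.imwrite('pics/end.png',cv2.resize(im[...,::-1],(800,600)))
E
```

```text
top ball 12.8 0.1417 21
top ball -77.3 0.1411 27
top ball 103.1 0.1402 29
top ball -167.4 0.1406 28
top head [ 0.0024 -0.0025  0.1403] r 0.0245557481500054
top beak [ 0.0255 -0.0219  0.1596] ang axis -40.55489464958101 ang head -39.967143303820855 54 ray -35.32866626591771
scene ball 102.9 0.1449 18
scene ball -167.3 0.1412 30
scene ball -77.2 0.1399 46
scene head [ 0.0062 -0.0052  0.1412] r 0.02132866096137772
scene beak [ 0.0271 -0.0149  0.1359] ang axis -28.794596586010083 ang head -24.888653445921765 58 ray -34.25357654316367
[150.2386 241.7386] [ 0.4256 -0.2278  0.0195]
[177.7364 261.8818] [ 0.5342 -0.2479  0.0198]
[124.1552 264.9741] [ 0.4338 -0.3258  0.0196]
```

View pics/end.png

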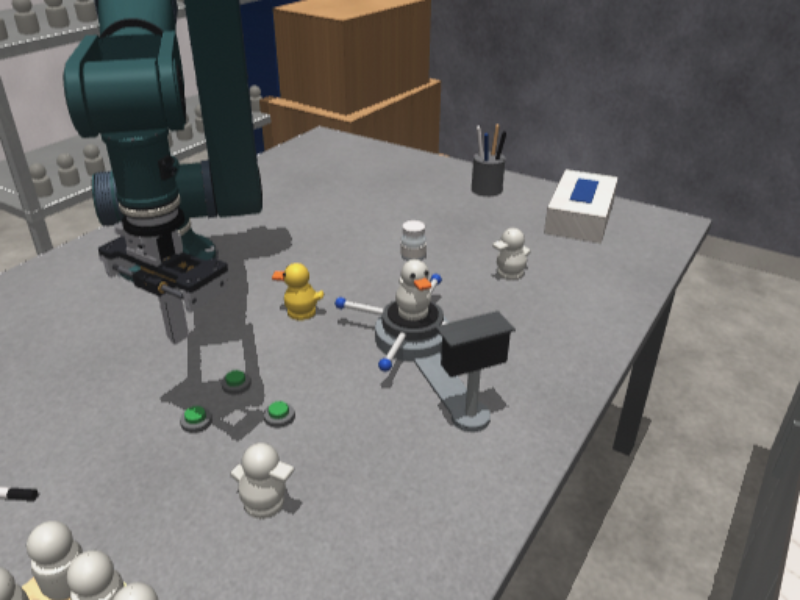

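The picture shows the beak (423,284) facing the lamp (475,345). The button (195,417) is up again, the arm is clear, and the bystanders are where they were. Handing in.

```bash
python3 -c "
from bench import arm; print(arm.close_job())"
```

```text
the job is handed in; nothing more can be done
None
```

The job is handed in: the duck's beak points at the lamp to within about 1–2° as measured, and the rightmost green button was then pressed fully down and came back up, with the wet duck, the unpainted ducks and the jar left untouched.

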